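# Lay out the stacked stair-lamp parts

## Robot

A 7-joint arm with a two-finger parallel gripper is mounted at the origin on the work surface. World frame = base frame: x ahead of the robot, y to its left, z up, the work surface at z = 0. Lengths are in m, angles in rad, forces in N, time in s.
With the tool pointing down it reaches from about 0.425 to 0.825 m from the base axis. Payload 3.6 kg.
Tool frame: the origin (TCP) lies where the fingers leave the gripper's body, on its centre line; the fingertips stand 73 mm ahead of it and the grasp point (between the pads) lies 54 mm ahead of it; x points along the fingers, y is the direction in which the jaws open and shut, and the axes are right-handed (so a half turn about x gives the same grasp; the last joint's range is limited). The gripper opens to 85 mm and grips with 20 to 120 N. Pads are 22 mm wide; open, the fingers measure 114 mm over their backs; the gripper's body (76 mm by 85 mm) begins 54 mm behind the grasp point. The pads swing forward as they close: fully open they stand 13 mm farther back than shut.
Start: joints at [1.26, 0.615, -0.013, 1.423, 0.008, 1.103, -0.04], TCP at [0.182, -0.624, 0.304] pointing down, gripper open.
Joint ranges: [-3.12, 3.12], [-0.3, 2.06], [-1.34, 1.32], [0.26, 2.42], [-1.36, 4.5], [0.01, 1.98], [-2.84, 2.84]. Speed limits (rad/s): [2.79, 2.79, 3.14, 3.14, 3.14, 3.14, 3.14].

## Interface

Orientations are given as a unit quaternion [x, y, z, w].
In Python, from station import arm, snapshot, camera_info, ticket gives the robot as it stands. Calls block until the motion is done:
- arm.movep(position, orientation): joint-space move of the TCP to a pose.
- arm.line_to(position, velocity=0.15, ori=None): straight line of the TCP; ori=None keeps the orientation; velocity is the mean speed in m/s.
- arm.move_j(angles): joint-space move.
- arm.move_gripper(opening, effort=None): opening from 0.0 (shut) to 1.0 (fully open); effort is the grip in N (None keeps the last); returns when the fingers have stopped.
- arm.pause(seconds).
- arm.ik(position, orientation): joint angles nearest the present ones, or None.
- snapshot(name): name is "side" or "top"; returns the picture (384x512x3 uint8, blue, green, red); there is no depth.
- camera_info(name): a dict with "fx", "fy", "cx", "cy" (pixels), "R" (3x3) and "t" (3): a world point X has camera coordinates R X + t. Camera axes: x right, y down, z forward; pixel columns grow to the right and rows downward; lengths in m; the calibration is good to about 2 mm. A picture is of the moment at which its call begins. camera_info takes no time and is no camera call.
A pose or a line that the arm cannot do raises arm.MotionError and nothing moves.
- ticket.finish_job(): hands the job in, once; it reports no verdict.
Readings, each from a call of its own:
- arm.read_time(): time.
- arm.read_joint_positions(): joint angles.
- arm.read_dq(): joint speeds.
- arm.read_effort(): joint torques, N m.
- arm.read_tool_pos(): TCP position.
- arm.read_eef_rot(): TCP orientation.
- arm.read_ft_force(): force on the tool from outside, world axes, zero at the start.
- arm.read_wrist_torque(): the same for the moment, N m.
- arm.read_opening(): opening from 0.0 (shut) to 1.0 (fully open).
Only numpy, scipy, OpenCV 4.12 (cv2) and the standard library are available. Lean on these libraries where they do the work, as an engineer would, in place of code of your own. Each camera call takes 0.05 s, during which the arm holds its last target. There are 200 camera calls.

## Task

The parts of the stair lamp are piled in one stack. Take it apart from the top down, one piece at a time, and lay the parts out for fitting: the bolt standing on its head in the steel dish, the glass diffuser set down gently in the middle of the cork pad, the wooden block centred lengthwise on the black mat, and last the blue electrical box centred lengthwise on the white plate. Never let the glass tip, and leave the small jar and the red tape roll where they are.

Things in the scene. Friction and masses are not known exactly. Their poses are not given: they have to be found in the camera images.
- bolt: Stainless hex bolt standing head down on top of the stack: head 24 to 28 mm across and 10 mm high, above it a round shank 16 mm in diameter and 50 mm long; 60 mm tall in all, 0.12 kg. Origin: centre of its underside; z up.
- diffuser: Opal white glass light diffuser, a solid-looking round drum 56 mm in diameter and 30 mm tall, straight sides up to 26 mm, flat top; 0.15 kg. Second from the top, standing on the wooden block. Origin: centre of its underside; z up.
- block: Pale wooden spacer block 88 x 56 x 28 mm (x, y, z), 0.09 kg. Third from the top, lying on the blue box; its edges show all round or at its ends from above. Origin: centre of its underside; z up. x along its length.
- ebox: Blue plastic electrical box, closed, 110 x 64 x 45 mm (x, y, z), about 0.3 kg. Bottom of the stack, on the bench. Origin: centre of its underside; z up. x along its length.
- dish: Fixed round steel dish, 64 mm outside and 56 mm inside diameter, rim 10 mm high, inner floor 3 mm above the bench. Origin: centre of its underside; z up.
- cork: Fixed round brown cork pad, 80 mm in diameter, 6 mm thick. Origin: centre of its underside; z up.
- mat: Fixed black rubber mat 110 x 76 x 5 mm (x, y, z), top 5 mm above the bench. Origin: centre of its underside; z up. x along its length.
- plate: Fixed white enamelled plate 124 x 84 x 5 mm (x, y, z), top 5 mm above the bench. Origin: centre of its underside; z up. x along its length.
- jar: Bystander: small brown jar of screws with a yellow cap, 44 mm in diameter, 54 mm tall, standing loose among the things. Origin: centre of its underside; z up.
- tape: Bystander: red roll of tape lying flat, 50 mm in diameter with a 30 mm hole, 19 mm high, loose among the things. Origin: centre of its underside; z up.
There are look-alikes about, which are no part of the job. Of the things like the cork, leave any that is turquoise; of the rest the smaller one is meant.

How it is judged:
By the outcome, as a careful person would: the job done as asked, in the order asked, and still so for the second after the job is handed in, with the robot touching nothing.
It also fails if it takes over 120 s, if anything falls off the work surface, if the arm or the gripper's body presses on something with over 40 N, if the wrist force passes 120 N, or if a joint passes its speed limit or range.

## Working session

There is one attempt and no reset: what is moved stays moved. The work goes in short steps, each a Python script; the robot and the scene stay as the last script left them, time stands still between calls to the robot, and variables do not carry over. Pictures are saved under pics/ and viewed, about 12 in all and at most 16, crops included, and the job is handed in when it is done.

```bash
ls; mkdir -p pics; python3 - <<'E'
from station import arm,snapshot,camera_info
import cv2
for n in("top","side"):
    cv2.imwrite(f"pics/{n}0.png",cv2.resize(snapshot(n),(800,600),interpolation=cv2.INTER_CUBIC))
    c=camera_info(n);print(n,c)
print(arm.read_eef_rot(),arm.read_tool_pos(),arm.read_time(),arm.read_opening())
E
```

```text
pics
top {'fx': 438.6153415963876, 'fy': 438.6153415963876, 'cx': 255.6145599839061, 'cy': 192.8327292419548, 'R': array([[-0.00400106, -0.99998852,  0.00263824],
       [-0.99308715,  0.00366392, -0.11732219],
       [ 0.11731118, -0.00308942, -0.9930904 ]]), 't': array([0.04763421, 0.52012467, 1.3293278 ])}
side {'fx': 359.8118602514988, 'fy': 359.8118602514988, 'cx': 256.57713781669395, 'cy': 190.33648176281542, 'R': array([[-0.6646425 , -0.74705092,  0.0128557 ],
       [-0.58465894,  0.50929703, -0.63149858],
       [ 0.46521423, -0.427237  , -0.77527045]]), 't': array([0.37884951, 0.33667598, 0.66907935])}
[-0.69986101 -0.10082541  0.70013395 -0.09920309] [ 0.18184337 -0.62349032  0.30285414] 0.1 1.000362871791283
```

View pics/top0.png

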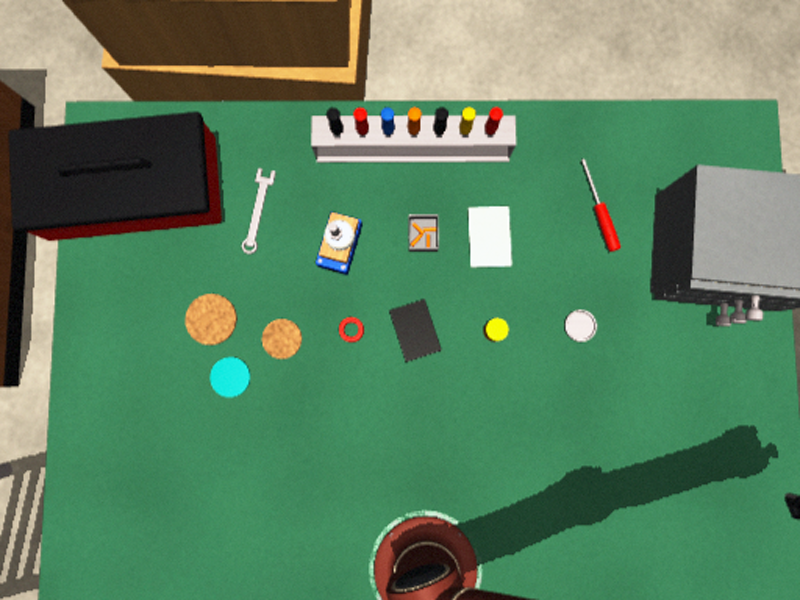

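View pics/side0.png

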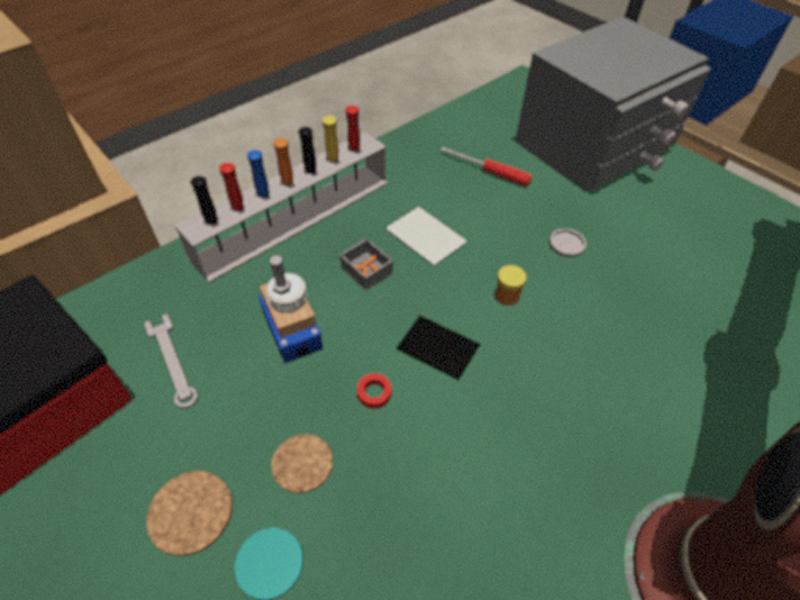

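The stack is at (340,240) in the top view. There are three cork-like discs: large brown (210,319), small brown (281,338) and turquoise (229,377). The small brown one fits, because turquoise is excluded and it is the smaller of the other two. The dish is at (580,325), the mat at (415,330) and the plate at (490,237). Next I'll measure these and view a crop to confirm.

```bash
cat > h.py <<'E'
import numpy as np,cv2
from station import arm,snapshot,camera_info,ticket
from scipy.spatial.transform import Rotation as Ro
def ray(n,uv,z):
    c=camera_info(n);R=c["R"];o=-R.T@c["t"]
    d=R.T@np.array([(uv[0]-c["cx"])/c["fx"],(uv[1]-c["cy"])/c["fy"],1]);return (o+d*(z-o[2])/d[2])
def proj(n,X):
    c=camera_info(n);p=c["R"]@np.asarray(X)+c["t"];return np.array([c["fx"]*p[0]/p[2]+c["cx"],c["fy"]*p[1]/p[2]+c["cy"]])
def blob(img,n,seed,mask,z,r=60):
    """seed in native px; component of mask nearest seed -> world contour on plane z, centre & min-area rect"""
    k,l,s,ce=cv2.connectedComponentsWithStats(mask.astype(np.uint8))
    i=min((i for i in range(1,k) if s[i,4]>15),key=lambda i:np.hypot(*(ce[i]-seed)))
    ys,xs=np.nonzero(l==i)
    P=np.array([ray(n,(x,y),z)[:2] for x,y in zip(xs,ys)])*1000
    c=P.mean(0);w,v=np.linalg.eigh(np.cov((P-c).T));yaw=np.degrees(np.arctan2(v[1,1],v[0,1]))
    return c.round(1),(np.sqrt(12*w[::-1])).round(1),round(yaw,1),len(xs)
def quat(jaw):  # tool x down, tool y along jaw angle (rad, world)
    x=np.array([0,0,-1.]);y=np.array([np.cos(jaw),np.sin(jaw),0]);return Ro.from_matrix(np.c_[x,y,np.cross(x,y)]).as_quat()
E
cat > m.py <<'E'
from h import *
for n in("top","side"):
    im=snapshot(n);cv2.imwrite(f"pics/{n}raw.png",im);h=cv2.cvtColor(im,cv2.COLOR_BGR2HSV).astype(int);H,S,V=h[...,0],h[...,1],h[...,2]
    white=(S<60)&(V>150);cork=(H<22)&(H>5)&(S>70)&(V>90);black=(V<65);red=((H<6)|(H>174))&(S>150)&(V>120);yel=(H>24)&(H<34)&(S>150);blue=(H>100)&(H<125)&(S>120)
    sd={"top":dict(plate=(490,237),cork=(281,338),bigcork=(210,319),mat=(415,330),tape=(351,329),jar=(497,329),dish=(580,325),diff=(341,234),block=(340,240),ebox=(338,250)),
     "side":dict(plate=(427,235),cork=(302,462),bigcork=(190,512),mat=(438,347),tape=(374,390),jar=(512,275),dish=(568,242),diff=(287,292),block=(292,315),ebox=(300,340))}[n]
    mk=dict(plate=white,cork=cork,bigcork=cork,mat=black,tape=red,jar=yel,dish=(S<70)&(V>100),diff=(S<60)&(V>150),block=cork,ebox=blue)
    z=dict(plate=.005,cork=.006,bigcork=.006,mat=.005,tape=.019,jar=.054,dish=.01,diff=.103,block=.073,ebox=.045)
    for k in sd:
        print(n,k,*blob(im,n,np.array(sd[k])*.64,mk[k],z[k]))
E
python3 m.py; python3 - <<'E'
import cv2,numpy as np
t=cv2.imread("pics/topraw.png");s=cv2.imread("pics/sideraw.png")
f=lambda i,x,y,w,h,k:cv2.resize(i[y:y+h,x:x+w],None,fx=k,fy=k,interpolation=cv2.INTER_CUBIC)
a=f(t,192,125,50,60,8);b=f(s,155,155,60,80,6);c=f(t,110,180,100,80,4)
o=np.zeros((800-200,800,3),np.uint8);o[:480,:400]=a;o[:480,400:760]=b
cv2.imwrite("pics/c1.png",o);cv2.imwrite("pics/c2.png",c)
E
```

```text
top plate [ 656.8 -138.9] [126.2  84.3] -178.0 1025
top cork [450.  283.2] [69.  68.3] 48.9 501
top bigcork [489.7 426.4] [89.5 88. ] -148.8 830
top mat [483.2  17.8] [83.8 67. ] 57.3 495
top tape [466.5 142.9] [52.1 48.6] 49.1 132Traceback (most recent call last):
  File "m.py", line 10, in <module>
    print(n,k,*blob(im,n,np.array(sd[k])*.64,mk[k],z[k]))
               ~~~~^^^^^^^^^^^^^^^^^^^^^^^^^^^^^^^^^^^^^
  File "h.py", line 14, in blob
    P=np.array([ray(n,(x,y),z)[:2] for x,y in zip(xs,ys)])*1000
                ~~~^^^^^^^^^^^
  File "h.py", line 5, in ray
    c=camera_info(n);R=c["R"];o=-R.T@c["t"]
ValueError: time passes only in moves, steps and waits
[ WARN:0@0.026] global loadsave.cpp:275 findDecoder imread_('pics/sideraw.png'): can't open/read file: check file path/integrity
Traceback (most recent call last):
TypeError: 'NoneType' object is not subscriptable
```

```bash
sed -i 's/^def ray/CI={n:camera_info(n) for n in("top","side")}\ndef ray/; s/c=camera_info(n);/c=CI[n];/' h.py
sed -i 's/black=(V<65)/black=(V<90)\&(S<90)/' m.py
python3 m.py; python3 - <<'E'
import cv2,numpy as np
t=cv2.imread("pics/topraw.png");s=cv2.imread("pics/sideraw.png")
f=lambda i,x,y,w,h,k:cv2.resize(i[y:y+h,x:x+w],None,fx=k,fy=k,interpolation=cv2.INTER_CUBIC)
a=f(t,192,125,50,60,8);b=f(s,155,155,60,80,6);c=f(t,110,180,100,80,4)
o=np.zeros((600,800,3),np.uint8);o[:480,:400]=a;o[:480,400:760]=b
cv2.imwrite("pics/c1.png",o);cv2.imwrite("pics/c2.png",c)
print([t[y,x] for x,y in((265,212),(258,205))])
E
```

```text
top plate [ 656.8 -138.9] [126.2  84.3] -178.0 1025
top cork [450.1 283.1] [69.1 68.1] 45.9 500
top bigcork [489.6 426.4] [89.4 88.3] -143.7 832
top mat [465.2  15.3] [108.4  75.1] -162.2 820
top tape [466.5 142.9] [52.1 48.6] 49.1 132
top jar [ 463.  -141.8] [38.7 37.8] 153.7 165
top dish [ 473.5 -317.6] [58.2 56. ] 172.0 345
top diff [640.7 161.2] [51.7 51. ] -151.6 270
top block [612.  172.9] [63.8 29.2] 73.9 136
top ebox [607.7 164.3] [118.2  55.8] 136.0 194
side plate [ 651.5 -133.3] [126.6  87.1] -178.9 958
side cork [444.9 288.6] [70.  69.1] -171.2 1128
side bigcork [485.  432.1] [90.3 88.8] -173.1 2231
side mat [458.2  21.1] [107.4  74.4] -164.0 850
side tape [461.7 149.7] [50.7 47.9] 144.8 231
[array([54, 60, 60], dtype=uint8), array([54, 57, 63], dtype=uint8)]Traceback (most recent call last):
  File "m.py", line 10, in <module>
    print(n,k,*blob(im,n,np.array(sd[k])*.64,mk[k],z[k]))
               ~~~~^^^^^^^^^^^^^^^^^^^^^^^^^^^^^^^^^^^^^
  File "h.py", line 13, in blob
    i=min((i for i in range(1,k) if s[i,4]>15),key=lambda i:np.hypot(*(ce[i]-seed)))
ValueError: min() iterable argument is empty
```

View pics/c1.png

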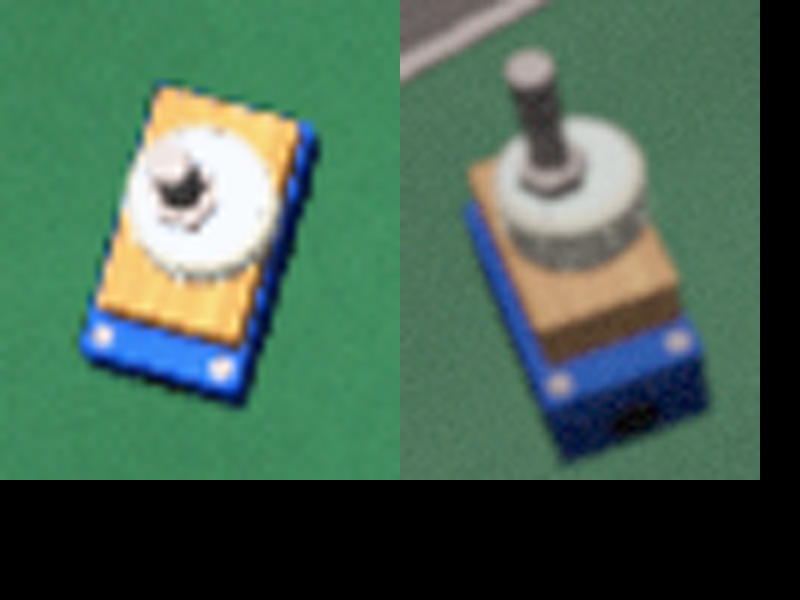

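View pics/c2.png

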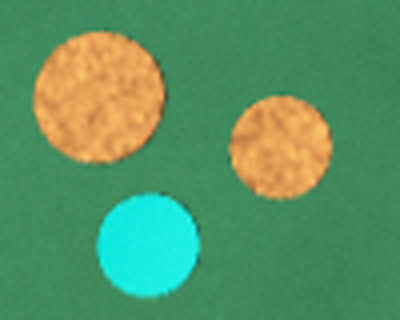

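Crop 2 confirms the small brown disc as the target; its measured size matches the 80 mm cork. Crop 1 shows the bolt standing near the glass centre, with the block offset to the box's left and far side. The two cameras disagree by about 5–6 mm, so I'll triangulate the bolt and use known tool poses to calibrate them.

```bash
python3 - <<'E'
from h import *
T=lambda x,y:((x+.5)/8-.5+192,(y+.5)/8-.5+125)
S=lambda x,y:((x-400+.5)/6-.5+155,(y+.5)/6-.5+155)
for nm,t,s,z in[("bolt top",(170,163),(531,68),.163),("blk nearL/R",(97,305),(545,333),.073),("blk near right",(240,342),(680,280),.073),
 ("blk far L",(160,88),None,.073),("blk far R",(303,125),None,.073),("diff topcentre",(203,199),(571,182),.103),("box near L",(85,345),(548,407),.045),("box near R",(243,392),(705,345),.045),("box far R",(317,130),None,.045)]:
    print(nm,ray("top",T(*t),z)[:2].round(4), ray("side",S(*s),z)[:2].round(4) if s else "")
im=cv2.imread("pics/sideraw.png");
# dish in side
h=cv2.cvtColor(im,cv2.COLOR_BGR2HSV).astype(int)
m=(h[...,1]<60)&(h[...,2]>90);print("dish side",blob(im,"side",np.array((568,242))*.64,m,.01))
q0=arm.read_joint_positions()
for p in[(.64,.16,.3),(.4735,-.3176,.2),(.45,.283,.2),(.465,.0155,.15),(.655,-.138,.15)]:
  print(p,[(a,None if (j:=arm.ik(p,quat(np.radians(a)))) is None else j[6].round(2)) for a in(-106,-16,0,18,74,90,107,164)])
print(np.degrees(np.arctan2(*Ro.from_quat(arm.read_eef_rot()).as_matrix()[[1,0],1])))
E
```

```text
bolt top [0.6417 0.1667] [0.6378 0.1711]
blk nearL/R [0.6077 0.2026] [0.6012 0.2063]
blk near right [0.5934 0.1484] [0.5884 0.1538]
blk far L [0.6916 0.1794] 
blk far R [0.677  0.1248] 
diff topcentre [0.6419 0.1601] [0.6321 0.1683]
box near L [0.5974 0.2103] [0.5914 0.2167]
box near R [0.5788 0.1493] [0.5757 0.1548]
box far R [0.6818 0.121 ] 
dish side (array([ 468., -311.]), array([63.8, 60.4]), np.float64(136.8), 359)
(0.64, 0.16, 0.3) [(-106, np.float64(-2.23)), (-16, np.float64(-0.86)), (0, np.float64(-0.61)), (18, np.float64(-0.32)), (74, np.float64(0.56)), (90, np.float64(0.81)), (107, np.float64(1.07)), (164, np.float64(1.97))]
(0.4735, -0.3176, 0.2) [(-106, np.float64(-1.22)), (-16, np.float64(0.08)), (0, np.float64(0.31)), (18, np.float64(0.57)), (74, np.float64(1.36)), (90, np.float64(1.59)), (107, np.float64(1.59)), (164, np.float64(-2.46))]
(0.45, 0.283, 0.2) [(-106, np.float64(-2.7)), (-16, np.float64(-1.33)), (0, np.float64(-1.09)), (18, np.float64(-0.82)), (74, np.float64(0.07)), (90, np.float64(0.37)), (107, np.float64(0.4)), (164, np.float64(1.4))]
(0.465, 0.0155, 0.15) [(-106, np.float64(-1.89)), (-16, np.float64(-0.67)), (0, np.float64(-0.44)), (18, np.float64(-0.19)), (74, np.float64(0.61)), (90, np.float64(0.84)), (107, np.float64(0.84)), (164, np.float64(1.72))]
(0.655, -0.138, 0.15) [(-106, np.float64(-1.6)), (-16, np.float64(-0.35)), (0, np.float64(-0.12)), (18, np.float64(0.14)), (74, np.float64(0.98)), (90, np.float64(1.22)), (107, np.float64(1.28)), (164, np.float64(-2.82))]
-73.73735935234302
```

```bash
python3 - <<'E'
from h import *
q=quat(np.radians(74))
arm.movep([.45,-.25,.33],q); arm.movep([.60,.10,.33],q); arm.movep([.640,.169,.26],q)
arm.move_gripper(.45,40)
print(arm.read_time(),arm.read_tool_pos(),arm.read_opening(),arm.read_ft_force())
P=np.array(arm.read_tool_pos());j=np.array([np.cos(np.radians(74)),np.sin(np.radians(74)),0])
k=6;o=[]
for n in("top","side"):
    im=snapshot(n);cv2.imwrite(f"pics/{n}pg.png",im)
    c=proj(n,P-[0,0,.06]).astype(int);x0,y0=c-[32,40] 
    b=cv2.resize(im[y0:y0+80,x0:x0+64],None,fx=k,fy=k,interpolation=cv2.INTER_CUBIC)
    for X,col in[(P,(0,255,0)),(P-[0,0,.073],(0,255,255)),(P-[0,0,.073]+.019*j,(255,0,255)),(P-[0,0,.073]-.019*j,(255,0,255)),(P*[1,1,0]+[0,0,.163],(255,255,0))]:
        u=((proj(n,X)-[x0,y0]+.5)*k-.5).astype(int);cv2.circle(b,tuple(map(int,u)),3,col,-1)
    o.append(b)
cv2.imwrite("pics/pg.png",np.hstack(o))
E
```

```text
4.375 [0.64003823 0.16870042 0.2603776 ] 0.4516075992470391 [-0.32243423 -0.7272338  -0.28015226]
```

View pics/pg.png

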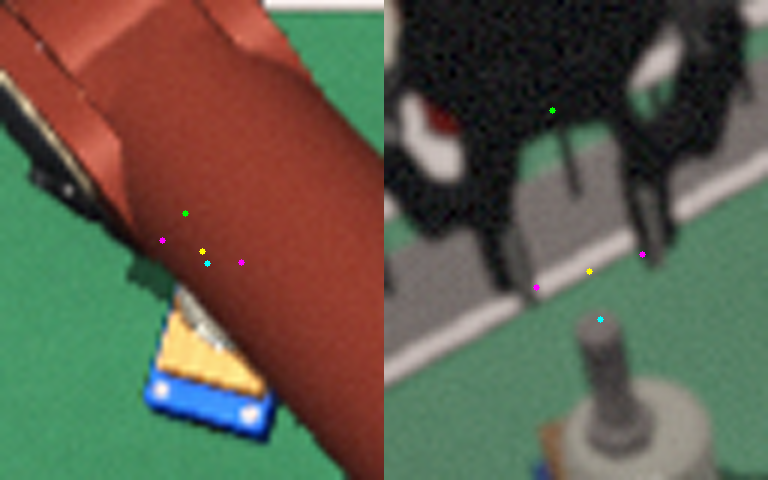

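In the side view the fingertips sit about 2 px lower than predicted, at (530,303) and (657,267). That accounts for the whole side/top discrepancy, so I trust the top camera and put the bolt at about (0.642, 0.167). Next I'll grasp it and move it to the dish.

```bash
cat >> h.py <<'E'
def lower(x,y,z,zc,lim=1.5,step=.001):
    """line to z, then creep down to at lowest zc until contact"""
    arm.line_to([x,y,z],.06); arm.pause(.15); f0=arm.read_ft_force()[2]
    while z>zc:
        z-=step; arm.line_to([x,y,z],.02); f=arm.read_ft_force()[2]-f0
        if abs(f)>lim: break
    print("lowered",arm.read_tool_pos().round(4) if hasattr(arm.read_tool_pos(),'round') else arm.read_tool_pos(),"df",round(f,2)); return z
E
python3 - <<'E'
from h import *
arm.line_to([.642,.167,.24],.1); arm.line_to([.642,.167,.195],.08)
arm.move_gripper(0,40)
print(arm.read_opening(),arm.read_ft_force())
arm.line_to([.642,.167,.215],.05);arm.pause(.2);print("w",arm.read_ft_force(),arm.read_opening())
arm.line_to([.642,.167,.27],.15)
arm.line_to([.4735,-.3176,.27],.25)
z=lower(.4735,-.3176,.100,.092)
cv2.imwrite("pics/s1.png",cv2.resize(snapshot("side")[120:240,290:450],None,fx=5,fy=5,interpolation=cv2.INTER_CUBIC))
print(arm.read_time())
E
```

```text
0.17396909494466561 [-0.21664869  0.1679265   1.58420694]
w [ 0.53872667 -0.11562471 -1.53601105] 0.17116694939298063
lowered [ 0.4734 -0.3176  0.0989] df -1.9
12.7583
```

View pics/s1.png

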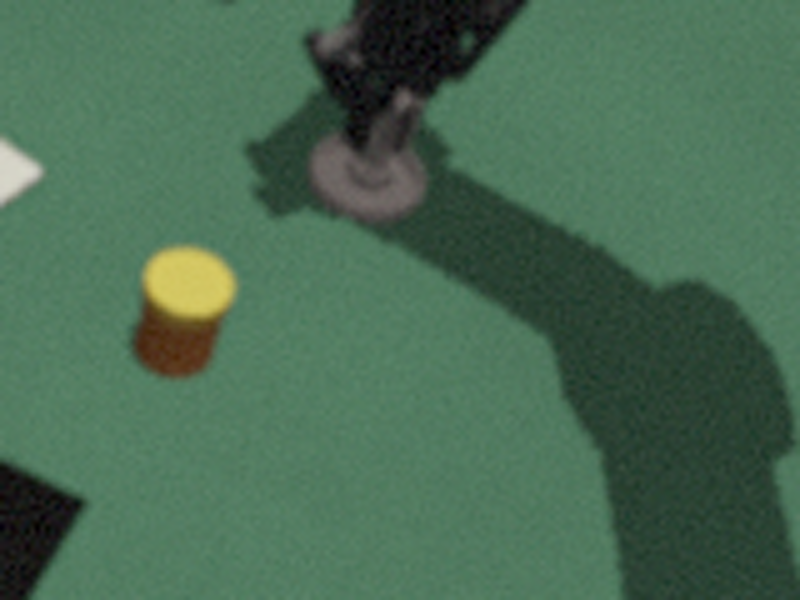

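The bolt is inside the dish, roughly central. The −1.9 N was a motion transient in the wrong direction, so I'll make the contact test signed with a short settle and keep lowering.

```bash
python3 - <<'E'
s=open("h.py").read()
s=s.replace("arm.line_to([x,y,z],.02); f=","arm.line_to([x,y,z],.02); arm.pause(.08); f=").replace("if abs(f)>lim","if f>lim");open("h.py","w").write(s)
E
python3 - <<'E'
from h import *
z=lower(.4735,-.3176,.099,.090)
arm.move_gripper(.45); arm.pause(.2)
arm.line_to([.4735,-.3176,.24],.12)
print(arm.read_time(),arm.read_ft_force())
q=quat(np.radians(74))
arm.movep([.50,.02,.30],q)
o=[]
for n,z in(("top",.063),("side",.063)):
    im=snapshot(n);cv2.imwrite(f"pics/{n}b.png",im);u=proj(n,[.4735,-.3176,.063]);print(n,u)
    x0,y0=(u-[25,30]).astype(int);b=cv2.resize(im[y0:y0+60,x0:x0+50],None,fx=7,fy=7,interpolation=cv2.INTER_CUBIC);print(x0,y0)
    v=((u-[x0,y0]+.5)*7-.5).astype(int);cv2.circle(b,tuple(map(int,v)),2,(255,255,0),-1);o.append(b)
cv2.imwrite("pics/bolt.png",np.hstack(o))
E
```

```text
lowered [ 0.4736 -0.3176  0.0957] df 7.69
16.4 [-0.11808272 -0.20666378 -0.30195032]
top [376.10026735 206.53617757]
351 176
side [367.96787595 138.10950835]
342 108
```

View pics/bolt.png

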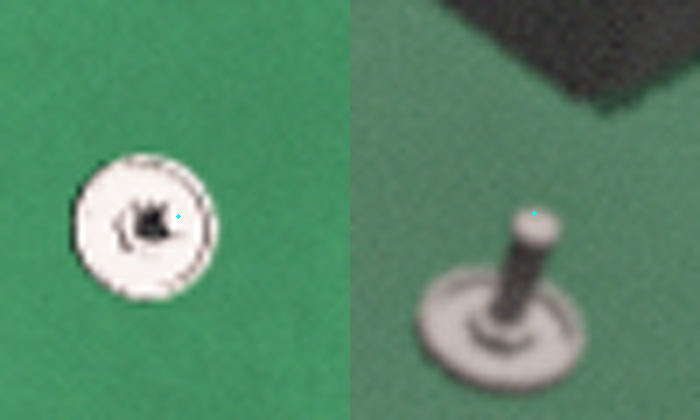

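The bolt is standing in the dish: in the side view its head at (502,333) is close to the dish centre at (500,330). The side view is off by about 2 px in rows again, so the top camera is right. Next I'll fit the diffuser's silhouette in both views.

```bash
cat >> h.py <<'E'
from scipy.optimize import minimize
OFF={"top":np.zeros(2),"side":np.array([.5,2.1])}
def fit(im,n,mask,pts,z0,x0,yaw=None):
    """model points pts (Nx3, object frame, convex) -> best x,y(,yaw) by silhouette overlap, 8x oversampled"""
    K=8;c=(proj(n,[x0[0],x0[1],z0])+OFF[n]).astype(int);o=c-40
    m=cv2.resize(mask[o[1]:o[1]+80,o[0]:o[0]+80].astype(np.float32),None,fx=K,fy=K,interpolation=cv2.INTER_LINEAR)
    def cost(p):
        a=p[2] if len(p)>2 else 0
        W=pts@Ro.from_euler('z',a).as_matrix().T+[p[0],p[1],z0]
        u=np.array([proj(n,w)+OFF[n]-o for w in W]);u=(u+.5)*K-.5
        r=np.zeros(m.shape,np.uint8);cv2.fillConvexPoly(r,cv2.convexHull((u*16).astype(np.int32)),1,shift=4)
        return np.abs(r-m).sum()
    p0=list(x0)+([] if yaw is None else [yaw])
    s=np.vstack([p0]+[np.array(p0)+d for d in np.eye(len(p0))*([.008,.008,.1][:len(p0)])])
    r=minimize(cost,p0,method="Nelder-Mead",options=dict(initial_simplex=s,xatol=1e-5,fatol=1))
    return r.x,r.fun/m.sum()
a=np.linspace(0,2*np.pi,48,endpoint=False)
DRUM=np.vstack([np.c_[.028*np.cos(a),.028*np.sin(a),0*a],np.c_[.028*np.cos(a),.028*np.sin(a),0*a+.026],np.c_[.025*np.cos(a),.025*np.sin(a),0*a+.03]])
def box(l,w,h): return np.array([[x,y,z] for x in(-l/2,l/2) for y in(-w/2,w/2) for z in(0,h)])
def hsv(im): return [c.astype(int) for c in cv2.split(cv2.cvtColor(im,cv2.COLOR_BGR2HSV))]
E
python3 - <<'E'
from h import *
for n in("top","side"):
    im=cv2.imread(f"pics/{n}b.png");H,S,V=hsv(im);m=(S<75)&(V>95)
    print(n,fit(im,n,m,DRUM,.073,(.64,.162)))
    mb=m|((H>5)&(H<25)&(S>70)&(V>70))
E
```

```text
top (array([0.64407615, 0.16238684]), np.float64(0.24439165669102822))
side (array([0.64815904, 0.16141406]), np.float64(0.5812479336059952))
```

```bash
cat >> h.py <<'E'
def comp(m,uv):
    k,l,s,ce=cv2.connectedComponentsWithStats(m.astype(np.uint8),connectivity=4)
    ok=[i for i in range(1,k) if s[i,4]>30];i=min(ok,key=lambda i:np.hypot(*(ce[i]-uv)));return l==i
E
python3 - <<'E'
from h import *
o=[]
for n in("top","side"):
    im=cv2.imread(f"pics/{n}b.png");H,S,V=hsv(im);m=comp((S<75)&(V>95),proj(n,[.642,.162,.09])+OFF[n])
    x,f=fit(im,n,m,DRUM,.073,(.64,.162));print(n,x,f,m.sum())
    c=(proj(n,[.64,.162,.07])).astype(int);sl=np.s_[c[1]-35:c[1]+35,c[0]-28:c[0]+28]
    b=im[sl].copy();b2=b.copy();b2[m[sl]]=(0,0,255);o+=[cv2.resize(b,None,fx=3.5,fy=3.5,interpolation=cv2.INTER_CUBIC),cv2.resize(b2,None,fx=3.5,fy=3.5)]
cv2.imwrite("pics/df.png",np.hstack(o))
E
```

```text
top [0.64407615 0.16238684] 0.08440943416632736 307
side [0.64815904 0.16141406] 0.15051250124205087 629
```

View pics/df.png

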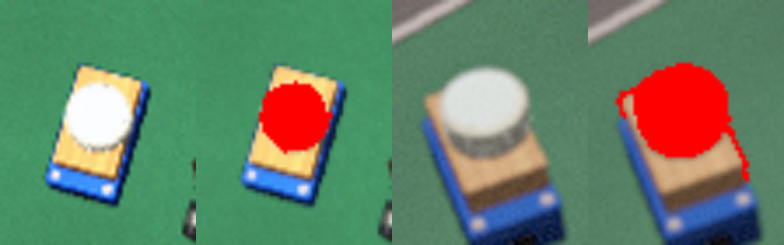

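The drum mask is clean, at (.643,.1625) in the top view. Now I'll lift the diffuser and set it on the cork.

```bash
python3 - <<'E'
from h import *
q=quat(np.radians(74.5))
arm.movep([.643,.1625,.25],q); arm.move_gripper(1.0,30)
z=lower(.643,.1625,.156,.149,step=.0035,lim=2)
arm.move_gripper(0,30); arm.pause(.2); print(arm.read_opening(),arm.read_ft_force())
arm.line_to([.643,.1625,z+.02],.04); arm.pause(.2); print(arm.read_opening(),arm.read_ft_force())
arm.line_to([.643,.1625,.22],.12); 
cv2.imwrite("pics/g.png",cv2.resize(snapshot("side")[110:240,130:290],None,fx=4,fy=4,interpolation=cv2.INTER_CUBIC));print(z,arm.read_time())
E
```

```text
lowered [0.643  0.1625 0.1489] df 0.78
0.6412882362197155 [-0.4542628  -0.02495252  3.26804717]
0.6423692643180982 [ 0.86181651  0.27069427 -1.87638329]
0.149 23.9167
```

View pics/g.png

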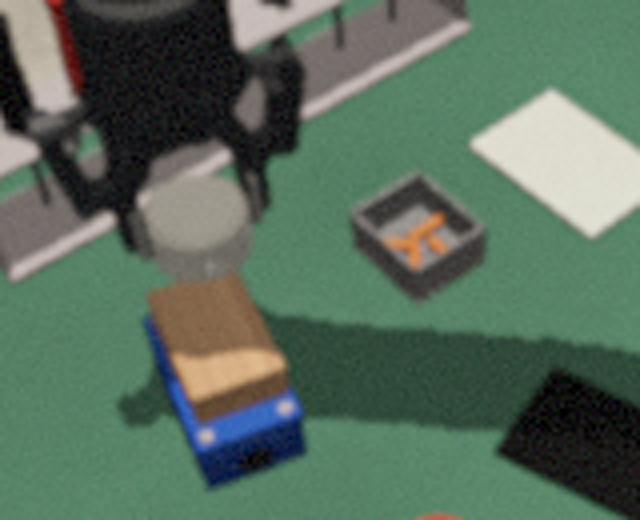

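The diffuser is held level and the block stayed put. Placing it on the cork.

```bash
python3 - <<'E'
from h import *
arm.line_to([.45,.283,.22],.2)
arm.line_to([.45,.283,.12],.12)
z=lower(.45,.283,.086,.0805,lim=1.2)
arm.move_gripper(.85); arm.pause(.2)
arm.line_to([.45,.283,.2],.1)
arm.movep([.48,.0,.30],quat(np.radians(74.5)))
print(arm.read_time(),arm.read_ft_force())
im=snapshot("top");cv2.imwrite("pics/topd.png",im);cv2.imwrite("pics/sided.png",snapshot("side"))
H,S,V=hsv(im)
m=comp((S<75)&(V>95),proj("top",[.45,.283,.02]));print("drum",fit(im,"top",m,DRUM,.006,(.45,.283)),m.sum())
bl=comp((H>5)&(H<25)&(S>70)&(V>70),proj("top",[.642,.163,.06]));print("block",fit(im,"top",bl,box(.088,.056,.028),.045,(.642,.163),np.radians(-15.5)),bl.sum())
bb=(H>98)&(H<128)&(S>110)
bx=comp(bl|bb,proj("top",[.64,.163,.06]));print("box+block",bx.sum())
k=lambda im,x,y,w,h:cv2.resize(im[y:y+h,x:x+w],(400,480),interpolation=cv2.INTER_CUBIC)
cv2.imwrite("pics/d.png",np.hstack([k(im,155,185,50,60),k(im,192,125,50,60)]))
E
```

```text
lowered [0.4501 0.2831 0.0824] df 5.92
31.4 [-0.26758274  0.12588776  0.62713612]
drum (array([0.45023119, 0.28131485]), np.float64(0.07500465851369258)) 283
block (array([ 0.64462023,  0.16499247, -0.26720909]), np.float64(0.09395510520159427)) 541
box+block 743
```

View pics/d.png

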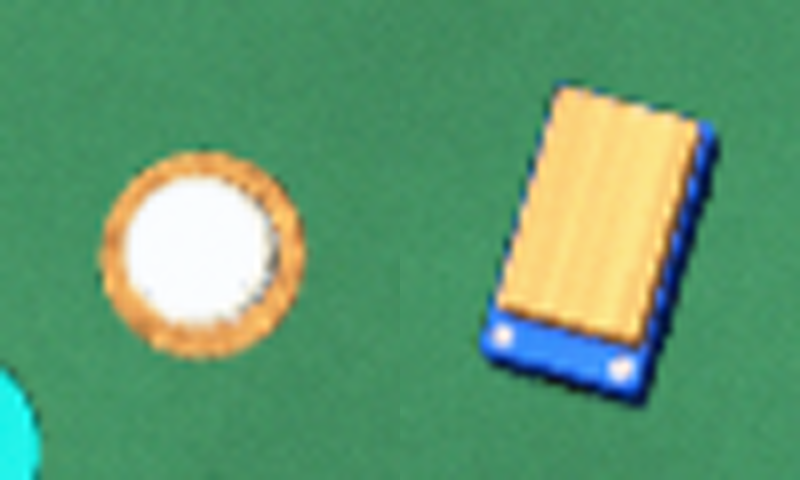

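The glass is upright and about 2 mm off the cork centre by the fit. The block is at (.6435,.1645) with yaw about −15.3°. Now the mat and plate fits, then the block.

```bash
python3 - <<'E'
from h import *
im=cv2.imread("pics/topraw.png");H,S,V=hsv(im)
m=comp((V<90)&(S<90),proj("top",[.465,.015,.005]));r,f=fit(im,"top",m,box(.11,.076,.005),0,(.465,.015),np.radians(17.8));print("mat",r,np.degrees(r[2]),f)
p=comp((S<60)&(V>150),proj("top",[.657,-.139,.005]));g,f2=fit(im,"top",p,box(.124,.084,.005),0,(.657,-.139),np.radians(2));print("plate",g,np.degrees(g[2]),f2)
np.save("mp.npy",np.array([r,g]))
q=quat(np.radians(74.7))
arm.move_gripper(1.0,30)
arm.movep([.6435,.1645,.22],q)
z=lower(.6435,.1645,.129,.121,step=.004,lim=2)
arm.move_gripper(0,30); arm.pause(.2); print(arm.read_opening(),arm.read_ft_force())
arm.line_to([.6435,.1645,z+.02],.05); arm.pause(.2); print(arm.read_opening(),arm.read_ft_force())
arm.line_to([.6435,.1645,.22],.15)
arm.movep([r[0],r[1],.20],quat(r[2]+np.pi/2))
z=lower(r[0],r[1],.086,.0795,lim=1.5)
im=snapshot("side")
arm.move_gripper(.95); arm.pause(.2)
arm.line_to([r[0],r[1],.2],.12)
arm.movep([.56,.0,.30],q)
print(arm.read_time(),arm.read_ft_force())
im=snapshot("top");cv2.imwrite("pics/tope.png",im);cv2.imwrite("pics/sidee.png",snapshot("side"))
k=lambda im,x,y,w,h:cv2.resize(im[y:y+h,x:x+w],(400,480),interpolation=cv2.INTER_CUBIC)
c=proj("top",[*r[:2],.02]).astype(int);s=cv2.imread("pics/sidee.png");d=proj("side",[*r[:2],.02]).astype(int)
cv2.imwrite("pics/e.png",np.hstack([k(im,c[0]-30,c[1]-36,60,72),k(s,d[0]-40,d[1]-48,80,96)]))
H,S,V=hsv(im);bb=comp((H>98)&(H<128)&(S>110),proj("top",[.64,.165,.02]))
print("box",fit(im,"top",bb,box(.11,.064,.045),0,(.637,.166),np.radians(-15)),bb.sum())
bl=comp((H>5)&(H<25)&(S>70)&(V>70),c);print("block",fit(im,"top",bl,box(.088,.056,.028),.005,r[:2],r[2]),bl.sum())
E
```

```text
mat [0.46532131 0.0152882  0.31117715] 17.829137393746397 0.058786531774009144
plate [ 0.65766238 -0.13902458  0.02426558] 1.3903151905058408 0.04256490567835366
lowered [0.6435 0.1645 0.121 ] df 1.15
0.6514559243533484 [-0.27467953 -0.29417763  1.9793165 ]
0.6511297468754907 [ 0.54813235 -0.51558041 -0.56033886]
lowered [0.4653 0.0153 0.085 ] df 2.29
43.25 [-0.19564934 -0.2919801  -0.89638147]
box (array([ 0.64101312,  0.16791101, -0.27826526]), np.float64(0.09180116095375487)) 769
block (array([0.46503568, 0.01176668, 0.30677913]), np.float64(0.17865586280822754)) 512
```

View pics/e.png

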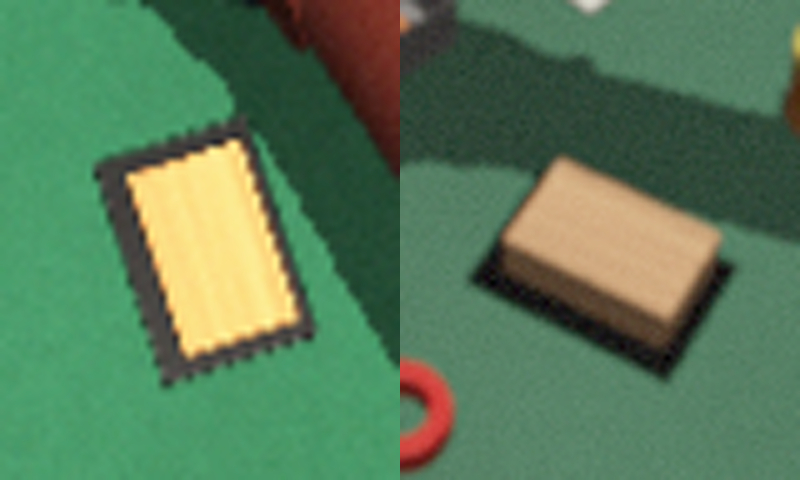

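The block lies flat, but about 3 mm toward −y. I'll check with a fit of its top face alone, and fit the box the same way.

```bash
python3 - <<'E'
from h import *
r,g=np.load("mp.npy")
im=cv2.imread("pics/tope.png");H,S,V=hsv(im);c=proj("top",[*r[:2],.03])
bl=comp((H>5)&(H<25)&(S>70)&(V>150),c);x,f=fit(im,"top",bl,box(.088,.056,0),.033,r[:2],r[2]);print("block",x,f,bl.sum())
d=x[:2]-r[:2];e=np.array([np.cos(r[2]),np.sin(r[2])]);print("along,across mm",1e3*d@e,1e3*d@[-e[1],e[0]],np.degrees(x[2]-r[2]))
s=cv2.imread("pics/sidee.png");H,S,V=hsv(s);sl=comp((H>3)&(H<25)&(S>60)&(V>60),proj("side",[*r[:2],.02]));x,f=fit(s,"side",sl,box(.088,.056,.028),.005,r[:2],r[2]);print("side",x,f)
print("mat side again:",(.4582+.005,.0211-.0055))
H,S,V=hsv(im);bb=comp((H>98)&(H<128)&(S>110),proj("top",[.64,.165,.02]))
ys,xs=np.nonzero(bb);print("Vs",np.percentile(V[bb],[5,25,50,75,95]))
b2=comp(bb&(V>170),proj("top",[.64,.165,.045]));b2=cv2.morphologyEx(b2.astype(np.uint8),cv2.MORPH_CLOSE,np.ones((5,5)))
print("boxtop",fit(im,"top",b2,box(.11,.064,0),.045,(.638,.166),np.radians(-15.5)),b2.sum())
E
```

```text
block [0.46205928 0.01918562 0.2688869 ] 0.46055728099385246 366
along,across mm -1.91205491217916 4.708998758946544 -2.4230529375892895
side [0.46714479 0.01278111 0.29308425] 0.05347168445587158
mat side again: (0.4632, 0.015600000000000001)
Vs [ 94.4 249.  251.  251.  252. ]
boxtop (array([ 0.63954116,  0.16781633, -0.27845234]), np.float64(0.05244323223251385)) 722
```

Both views put the block about 3 mm off across the mat, within about 3 mm lengthwise, and fully on the mat, so I'll leave it. Next the box, with a longer settle before each contact test.

```bash
sed -i 's/arm.pause(.15); f0/arm.pause(.5); f0/' h.py; python3 - <<'E'
from h import *
r,g=np.load("mp.npy")
arm.move_gripper(1.0,60)
B=(.640,.1678);q=quat(np.radians(90-15.9))
arm.movep([*B,.2],q)
z=lower(*B,.092,.084,step=.004,lim=2.5)
arm.move_gripper(0,60); arm.pause(.2); print(arm.read_opening(),arm.read_ft_force())
arm.line_to([*B,z+.02],.05); arm.pause(.2); print(arm.read_opening(),arm.read_ft_force())
arm.line_to([*B,.22],.15)
arm.movep([g[0],g[1],.22],quat(g[2]+np.pi/2))
z=lower(g[0],g[1],.095,.0865,lim=1.5)
arm.move_gripper(.9); arm.move_gripper(1.); arm.pause(.2)
arm.line_to([g[0],g[1],.2],.12)
arm.movep([.5,.09,.33],q); arm.movep([.40,.16,.33],q)
print(arm.read_time(),arm.read_ft_force())
im=snapshot("top");cv2.imwrite("pics/topf.png",im);s=snapshot("side");cv2.imwrite("pics/sidef.png",s)
H,S,V=hsv(im);bb=comp((H>98)&(H<128)&(S>110)&(V>170),proj("top",[*g[:2],.04]));b2=cv2.morphologyEx(bb.astype(np.uint8),cv2.MORPH_CLOSE,np.ones((5,5)))
print("boxtop",fit(im,"top",b2,box(.11,.064,0),.05,g[:2],g[2]),b2.sum(),"plate",g)
a=cv2.resize(im[110:270,110:430],(800,400),interpolation=cv2.INTER_CUBIC)
cv2.imwrite("pics/f.png",a)
cv2.imwrite("pics/f2.png",cv2.resize(s,(800,600),interpolation=cv2.INTER_CUBIC))
E
```

```text
lowered [0.64   0.1678 0.084 ] df 0.46
0.7371418097599155 [0.39043658 0.82748397 3.1110228 ]
0.738549718358513 [ 0.5472912   0.9429146  -4.39625423]
lowered [ 0.6579 -0.139   0.0896] df 5.28
59.4167 [-0.29679385  0.3254016  -0.30821551]
boxtop (array([ 0.65699011, -0.14108303,  0.02268156]), np.float64(0.05589915455638112)) 715 plate [ 0.65766238 -0.13902458  0.02426558]
```

View pics/f.png

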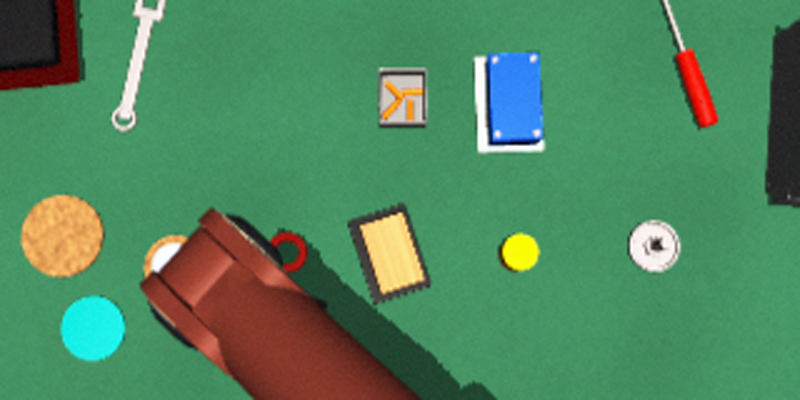

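View pics/f2.png

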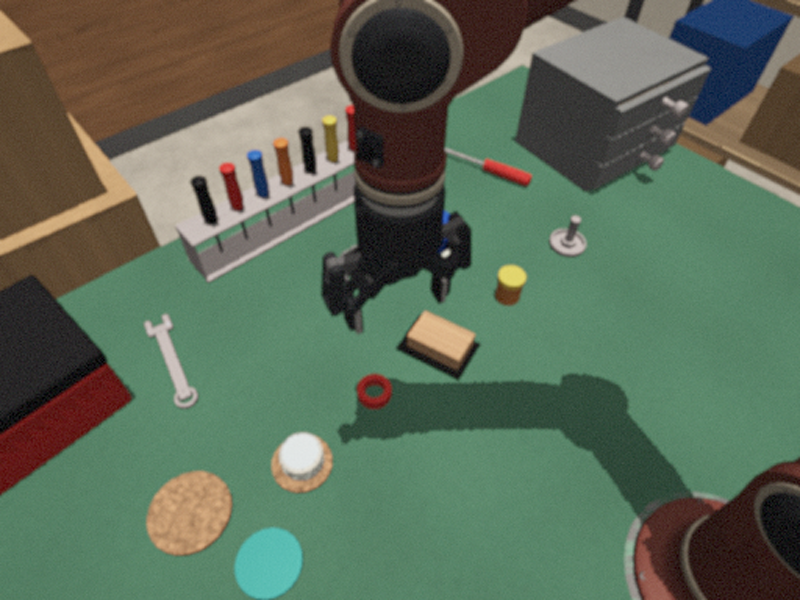

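The final top view shows the bolt in the dish (654,246), the block on the mat (392,250) and the box on the plate (515,98). The jar (520,252) and the tape (288,250) haven't moved. The side view shows the diffuser upright on the cork (301,455) and the arm clear of everything. Handing in.

```bash
python3 -c "
from station import ticket,arm
print(arm.read_time());ticket.finish_job()"
```

```text
59.5167
the job is handed in; nothing more can be done
```

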